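Clamp an amplifier module in the quick-acting cam vise

TASK

The large finned amplifier module lies loose on the bed of the blue cam vise. With the clamp lever still open, slide the moving jaw forward until it has pushed the module squarely against the fixed jaw and sits snug on it; then swing the lever fully over to its stop so that the module is clamped firmly. Do not ram the module, and leave everything else on the bench where it is.

Things in the scene. Friction and masses are not known exactly. Their poses are not given: they have to be found in the camera images.
- vise: Blue vise fixed to the bench. Origin: centre of its underside; x runs along the bed to the fixed jaw, y across, z up. Bed 370 x 110 mm, flat top 34 mm above the bench; ears reach y = +-82 mm. The fixed jaw (100 mm wide, top 77 mm above the bench, pose not given) is bolted anew each time: its face, square to x, lies anywhere from x = 100 to 136 mm, so run the jaw up by touch.
- carriage (a joint): Travel of the sliding jaw along the vise's +x, m: 0 fully back, 0.13 fully forward. Its block is 100 mm wide (y) and 60 mm long (x), top 78 mm above the bench. Pushed from behind by hand; it slides with a dry drag of about 6 N while the lever is open and stays where it is left. Swinging the lever over brakes it to the bed.
- jaw_back (a point): Centre of the flat rear (-x) face of the sliding jaw block, 60 mm above the bench; push here towards the vise's +x. The face is 100 mm wide and spans 36 to 78 mm above the bench.
- jaw_plate: Soft aluminium jaw plate, 100 mm wide, 41 mm tall, on the front of the sliding jaw. Origin: at its front face, on the bed's top, mid-width; the face looks along the vise's +x. Springs behind it give 10 N per mm, up to 6 mm. The rear face of the block (jaw_back) lies 80 mm behind it.
- amp: The module to clamp: aluminium housing 100 mm long (its x), 70 mm wide (y), 36 mm tall, fins on top, brass sockets on its long sides; 0.3 to 0.65 kg. Origin: centre of its underside. Starts loose on the vise's bed between the jaws, short of the fixed jaw and up to 0.12 rad askew to the vise; sliding it takes 1.5 to 5 N.
- lever (a joint): Angle of the clamp lever, rad: 0 open, 1.5 fully over against its stop; clockwise seen from above. It stays where it is left and needs 2 to 5 N at the knob. At 0 the arm points 140 degrees counter-clockwise from the vise's +x (back, on its +y side), at 1.5 it points 54 degrees. Swinging it brakes the jaw to the bed and drives the jaw plate 2.2 mm forward: a jaw left short will not clamp.
- lever_pivot (a point): Point on the lever's pivot axis, on top of the sliding jaw, 99 mm above the bench and 30 mm in front of jaw_back.
- lever_knob (a point): Centre of the black upright knob at the end of the lever, 100 mm from the pivot axis, 99 mm above the bench. The knob is 25 mm across and spans 85 to 115 mm above the bench; the arm below it is a 12 mm round bar with its axis 89 mm above the bench.
- amp2: Smaller finned aluminium module, 80 x 60 x 30 mm, lying on the mat; not part of the job. Origin: centre of its underside.
- adapter_a: Steel and brass coax adapter standing upright, 20 mm across, 30 mm tall, beside the vise; not part of the job. Origin: centre of its underside.
- adapter_b: Steel and brass coax adapter standing upright, 18 mm across, 24 mm tall, on the other side of the vise; not part of the job. Origin: centre of its underside.
- attenuator: Black ribbed coax attenuator, 92 x 36 x 30 mm; not part of the job. Origin: centre of its underside.
- screwdriver: Yellow-handled screwdriver, 200 mm long, lying; not part of the job. Origin: centre of its underside.
- wrench: Steel spanner, 160 mm long, 8 mm thick, lying; not part of the job. Origin: centre of its underside.
- antenna: Black tube antenna with a steel foot, 300 mm long, 29 mm across, lying; not part of the job. Origin: centre of its underside.
There are look-alikes about, which are no part of the job. What is shaped like the amp but green or turquoise is not meant.

How it is judged (in metres and radians):
On the way:
1. with the lever still open, the sliding jaw is snug on the module (pressing it with more than 2 N) and the module is square and at rest on the bed (contact force between jaw_plate and amp above 2 N and value of joint lever below 0.35 rad and linear speed of amp below 0.005 m/s and angle between the x axis of amp and the x axis of vise, either way round below 0.03 rad and z of amp in the frame of vise between 0.03 and 0.038 m), for 0.2 s.
At the end, for the whole second after the job is handed in: The lever is fully over (above 1.40 of 1.5 rad), and the jaw plate grips the module with more than 11 N while the module lies flat on the bed, at rest and square to the vise within 0.03 rad (value of joint lever above 1.4 rad and contact force between jaw_plate and amp above 11 N and linear speed of amp below 0.005 m/s and angle between the x axis of amp and the x axis of vise, either way round below 0.03 rad and z of amp in the frame of vise between 0.03 and 0.038 m); the robot touches nothing.
It fails at once if the module is rammed: jaw plate and module press on each other with more than 40 N (contact force between jaw_plate and amp above 40 N).
It fails at once if something else on the bench is moved by more than 30 mm (distance of any of amp2, adapter_a, adapter_b, attenuator, screwdriver, wrench, antenna from where it was at the start of the episode above 0.03 m).
It also fails if it takes over 58 s, if anything falls off the work surface, if the arm or the gripper's body presses on something with over 40 N, if the wrist force passes 120 N, or if a joint passes its speed limit or range.

ROBOT

A 7-joint arm with a two-finger parallel gripper is mounted at the origin on the work surface. World frame = base frame: x ahead of the robot, y to its left, z up, the work surface at z = 0. Lengths are in m, angles in degrees, forces in N, time in s.
With the tool pointing down it reaches from about 0.425 to 0.875 m from the base axis. Payload 4.7 kg.
Tool frame: the origin (TCP) lies on the centre line of the jaws, within the pads' length; the fingertips stand 17 mm ahead of it and the grasp point (between the pads) lies 2 mm behind it; z points along the fingers, y is the line along which they close (so a half turn about z gives the same grasp; the last joint's range is limited). The gripper opens to 87 mm and grips with 3 to 60 N. Pads are 19 mm wide; open, the fingers measure 117 mm over their backs; the gripper's body (75 mm by 190 mm) begins 51 mm behind the grasp point.
Start: joints at [66.641, 18.392, -4.016, 83.108, 1.295, 78.541, -3.26], TCP at [0.266, -0.593, 0.24] pointing down, gripper open.
Joint ranges: [-163.93, 163.93], [-17.29, 119.83], [-79.2, 71.16], [3.27, 140.29], [-89.18, 269.18], [5.43, 117.66], [-154.24, 154.24]. Speed limits (degrees/s): [147.25, 147.25, 180, 180, 180, 180, 180].

INTERFACE

Orientations are given as [roll, pitch, yaw] about the fixed x, y, z axes, in that order (R = Rz(yaw) Ry(pitch) Rx(roll)).
In Python, from cell import env, read_camera gives the robot as it stands.
- The arm moves only by the shell command python3 -m jog 'ROWS' [FORCE]. ROWS is JSON, a list of rows, each a list of 5 numbers: the opening, from 0 (shut) to 1 (fully open), then the shift along the tool's x, y, z each as a share of 0.02 m, from -1 to 1, then the turn about the tool's z as a share of 45 degrees, from -1 to 1. In form: [[gripper, x, y, z, yaw], ...]. A call has 1 to 12 rows; each row shifts and turns the commanded pose from where the row before left it, along the tool's axes as they then stand; what a row does not reach is not made up. A row lasts 1/12 s, in which the tool goes at most 41.7 mm and 7.16 degrees, less where a joint would pass 70% of its speed; a pose out of reach is approached as far as the arm can. A call with a number of a shift or a turn outside -1 to 1 is refused whole. A call with a gripper value outside its range is refused whole. The fingers move at their own pace and stop on an object; FORCE is the grip in N (left out, the last holds). Time passes only in rows, so rows that do not move let the fingers close. It gives the time, the measured TCP pose, the force, the opening and the grip force at its end, in the units of the state.
- env.get_obs(): the state, without advancing time (a new reading comes with each control period).
- read_camera(name): name is "scene" or "side" or "wrist"; returns a dict with "color" (400x640x3 uint8, red, green, blue), "range_z" (400x640 float32, m along the optical axis (not along the pixel's ray), 0 where there is no reading), "mtx" (3x3 intrinsics, pixels), "world_from_camera" (4x4, takes a point from camera to world coordinates); the wrist camera has in their place "T_tool_cam" (4x4, takes a point from camera to tool coordinates, whose origin is the TCP and whose axes are the flange's). Camera axes: x right, y down, z forward; pixel columns grow to the right and rows downward; lengths in m; the calibration is good to about 2 mm. A picture is of the moment at which its call begins: read the wrist's pose just before it.
- env.sign_off(): hands the job in; it is judged then, once.
The state is a dict: "time_s": time; "qpos": joint angles; "joint_velocities": joint speeds; "effort": joint torques, N m; "tool_pos": TCP position; "tool_rot": TCP orientation; "force": force on the tool from outside, world axes, zero at the start; "wrist_torque": the same for the moment, N m; "grip_width": finger opening in m; "grasp_force": force on a finger pad.
Only numpy, scipy, OpenCV 4.12 (cv2) and the standard library are available. Lean on these libraries where they do the work, as an engineer would, in place of code of your own. Each camera call takes 0.05 s, during which the arm holds its last target. There are 200 camera calls.

## Working session

There is one attempt and no reset: what is moved stays moved. The work goes in short steps, Python scripts to look and compute and a shell command to move; the robot and the scene stay as the last step left them, time stands still between calls to the robot, and variables do not carry over. Pictures are saved under pics/ and viewed, at most 10 in all, crops included, and the job is handed in when it is done.

```bash
ls; mkdir -p pics; python3 - <<'E'
from cell import env, read_camera
import cv2, numpy as np
o=env.get_obs(); print({k:np.round(v,3) for k,v in o.items()})
ims=[]
for n in ("scene","side"):
    c=read_camera(n); cv2.imwrite(f"pics/{n}0.png",c["color"][:,:,::-1]); np.savez(f"{n}0.npz",**c)
    print(n,np.round(c["mtx"],1).tolist(),np.round(c["world_from_camera"],3).tolist())
E
```

```text
pics
{'time_s': np.float64(0.0), 'qpos': array([66.642, 18.439, -4.015, 83.174,  1.294, 78.537, -3.258]), 'joint_velocities': array([ 0.054, -0.095, -0.043, -0.   ,  0.029,  0.011, -0.008]), 'effort': array([-0.0000e+00, -4.9129e+01, -4.0400e-01, -3.1254e+01, -6.4000e-02,
        4.4000e-02,  0.0000e+00]), 'tool_pos': array([ 0.266, -0.593,  0.238]), 'tool_rot': array([-1.79895e+02,  5.00000e-03,  2.41690e+01]), 'force': array([-0.626, -0.13 ,  0.011]), 'wrist_torque': array([-0.038, -0.006, -0.013]), 'grasp_force': np.float64(0.0), 'grip_width': np.float64(0.087)}
scene [[381.3, 0.0, 318.3], [0.0, 381.3, 193.3], [0.0, 0.0, 1.0]] [[-0.484, 0.553, -0.678, 1.207], [0.875, 0.301, -0.379, 0.376], [-0.005, -0.777, -0.63, 0.685], [0.0, 0.0, 0.0, 1.0]]
side [[454.5, 0.0, 316.2], [0.0, 454.5, 200.6], [0.0, 0.0, 1.0]] [[0.969, -0.179, 0.17, 0.385], [-0.247, -0.704, 0.666, -0.691], [0.001, -0.687, -0.727, 0.855], [0.0, 0.0, 0.0, 1.0]]
```

View pics/scene0.png

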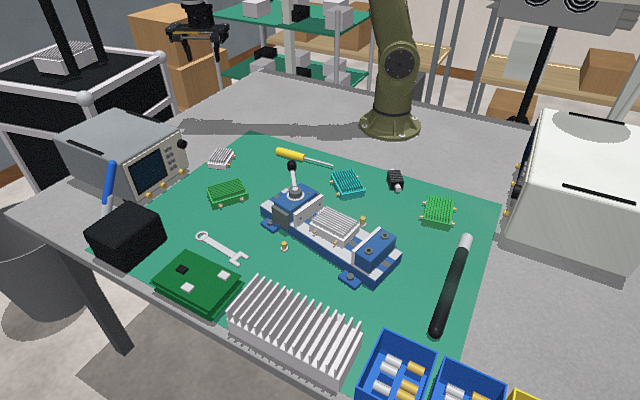

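View pics/side0.png

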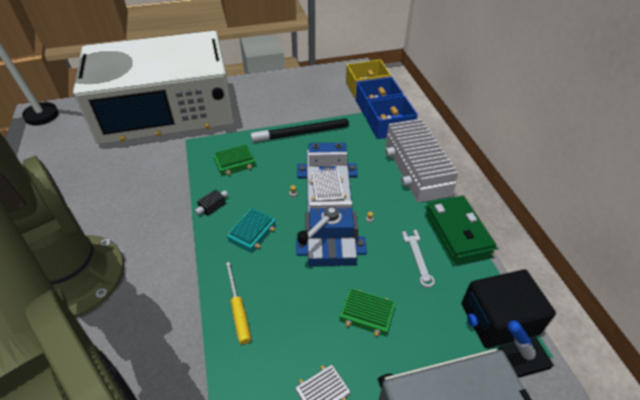

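The scene view shows the blue vise at about (325,225). The large grey finned module lies on its bed at scene (335,226) and side (328,182), between the sliding jaw with the lever knob (scene (291,165), side (302,237)) and the fixed jaw. The green and turquoise modules (scene (227,192), (348,183), (438,211)) are look-alikes. The small grey one at scene (221,157) / side (323,385) is amp2, off the vise. Next I'll measure the vise.

```bash
cat > h.py <<'E'
import numpy as np, cv2
def cloud(c,T=None):
    T=c["world_from_camera"] if T is None else T
    z=c["range_z"]; v,u=np.mgrid[:400,:640]; K=c["mtx"]
    p=np.stack([(u-K[0,2])/K[0,0]*z,(v-K[1,2])/K[1,1]*z,z],-1)
    w=p@T[:3,:3].T+T[:3,3]; w[z==0]=np.nan; return w
E
python3 - <<'E'
from h import *
tiles=[]
for n in ("scene","side"):
    c=dict(np.load(f"{n}0.npz")); w=cloud(c); hsv=cv2.cvtColor(c["color"],cv2.COLOR_RGB2HSV)
    blue=(hsv[...,0]>100)&(hsv[...,0]<125)&(hsv[...,1]>110)
    seed=(335,226) if n=="scene" else (328,182)
    s=w[seed[1],seed[0]]; print(n,"amp seed",s.round(3))
    near=np.linalg.norm(w[...,:2]-s[:2],axis=-1)<0.25
    for lo,hi in ((.070,.085),(.002,.03),(.03,.045)):
        m=blue&near&(w[...,2]>lo)&(w[...,2]<hi)
        p=w[m]
        if len(p): r=cv2.minAreaRect(p[:,:2].astype(np.float32)*1000); print(lo,len(p),p.mean(0).round(3),r)
    dark=(hsv[...,2]<50)&near&(w[...,2]>.09)&(w[...,2]<.13)
    print("knob",dark.sum(),np.nanmedian(w[dark],0).round(4), w[dark].min(0),w[dark].max(0))
    # ortho top map, 1.25mm/px, x right=world x, y up
    im=np.zeros((400,400,3),np.uint8)
    q=w[near&(w[...,2]>.01)]; col=c["color"][near&(w[...,2]>.01)]
    o=np.argsort(q[:,2]); q=q[o];col=col[o]
    X=((q[:,0]-s[0])*1000/1.25+200).astype(int);Y=(200-(q[:,1]-s[1])*1000/1.25).astype(int)
    for dx in(0,1):
      for dy in (0,1): im[np.clip(Y+dy,0,399),np.clip(X+dx,0,399)]=col
    tiles.append(im[:,:,::-1])
cv2.imwrite("pics/top.png",np.hstack(tiles))
E
```

```text
scene amp seed [0.628 0.096 0.066]
0.07 1031 [0.629 0.104 0.076] ((617.357177734375, 80.24006652832031), (297.53729248046875, 101.6464614868164), 77.0678482055664)
0.002 1251 [0.676 0.102 0.015] ((669.1716918945312, 72.12870788574219), (149.7031707763672, 377.41400146484375), 8.72044563293457)
0.03 419 [0.651 0.14  0.034] ((618.2162475585938, 63.60199737548828), (367.7769775390625, 105.1316909790039), 77.77928161621094)
knob 69 [ 0.516  -0.093   0.1082] [ 0.50311297 -0.10644248  0.09330285] [ 0.52246697 -0.08295831  0.11607419]
side amp seed [0.613 0.082 0.07 ]
0.07 806 [0.607 0.037 0.077] ((614.64208984375, 78.05854797363281), (301.6142578125, 97.4849853515625), 76.82203674316406)
0.002 712 [ 0.589 -0.022  0.014] ((607.2667236328125, 46.58282470703125), (340.50555419921875, 160.20767211914062), 76.975341796875)
0.03 337 [ 0.58  -0.074  0.035] ((615.701171875, 25.9176025390625), (304.76739501953125, 101.65655517578125), 74.2953872680664)
knob 116 [ 0.5062 -0.1032  0.1103] [ 0.49642998 -0.11036783  0.09010162] [ 0.59462345 -0.04991406  0.1179426 ]
```

View pics/top.png

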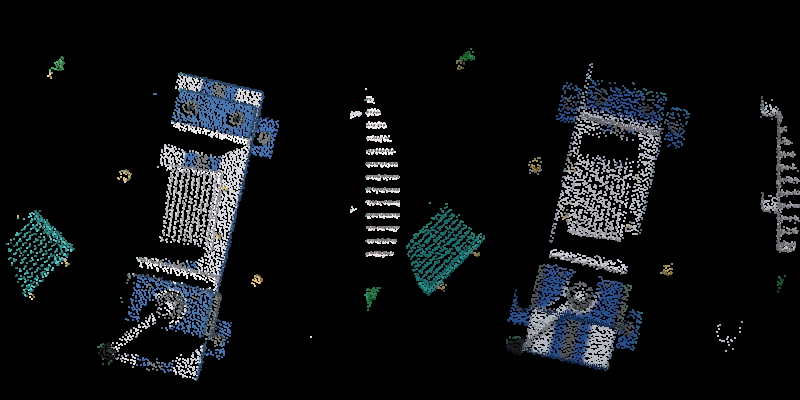

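The top map puts the vise axis at 77° in world, from both views (77.07 and 76.82). The jaw and fixed-jaw tops are at z≈0.077 and their width is 97–102 mm, which matches the text. The rear face of the sliding jaw from this rectangle is (0.582,-0.067). From the knob at (0.511,-0.098) minus the lever geometry it is (0.584,-0.067), so the two agree. Now I'll check the travel path for height and make the one enlarged crop of the module.

```bash
python3 - <<'E'
from h import *
a=np.array([.266,-.593]);b=np.array([.582,-.108]);d=(b-a)/np.linalg.norm(b-a)
for n in ("scene","side"):
    c=dict(np.load(f"{n}0.npz")); w=cloud(c)
    r=w[...,:2]-a; t=r@d; s=np.abs(r[...,0]*d[1]-r[...,1]*d[0])
    for k in range(0,7):
        m=(t>k*.1)&(t<k*.1+.1)&(s<.13)&(w[...,2]<.6)
        if m.any(): print(n,k,m.sum(),np.nanmax(w[m][:,2]).round(3))
    x,y=(335,226) if n=="scene" else (328,205)
    cr=c["color"][y-70:y+70,x-70:x+70,::-1]; cv2.imwrite(f"pics/c_{n}.png",cv2.resize(cr,(400,400),interpolation=2))
cv2.imwrite("pics/crop.png",np.hstack([cv2.imread("pics/c_scene.png"),cv2.imread("pics/c_side.png")]))
E
```

```text
scene 0 2350 0.417
scene 1 1091 0.003
scene 2 1098 0.032
scene 3 1697 0.032
scene 4 1427 0.038
scene 5 1699 0.116
scene 6 3315 0.102
side 0 202 0.6
side 2 3572 0.034
side 3 6312 0.033
side 4 5530 0.04
side 5 4657 0.118
side 6 3684 0.104
```

View pics/crop.png

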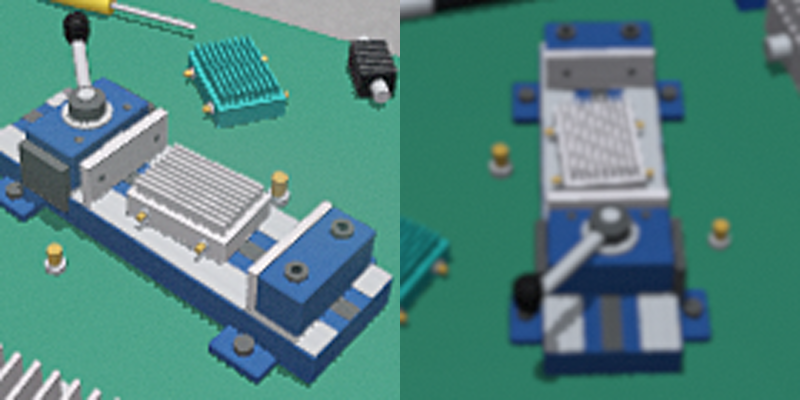

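```bash
python3 -m jog '[[0,0,0,0,0.147],[0,0,0,0,0.147],[0,0,0,0,0.147],[0,0,0,0,0.147],[0,0,0,0,0.147],[0,0,0,0,0.147],[0,0,0,0,0.147],[0,0,0,0,0.147],[0,0,0,0,0]]'
```

```text
time_s: 0.85
tool_pos: [0.266, -0.5928, 0.239]
tool_rot: [-180.0, 0.1, -28.9]
force: [-0.1, -0.1, 0.7]
grip_width: 0.0353
grasp_force: 0.0
```

The crop confirms it: the grey-white finned housing with brass sockets lies between the jaws on the vise bed, left crop (200,195), right crop (600,140). It is slightly askew and short of the fixed jaw. The path is clear below 0.12 m. Positive turns lower the yaw, so I use yaw -13°, where tool y = −vise x.

```bash
python3 -m jog '[[0,0,0,0,-0.118],[0,0,0,0,-0.118],[0,0,0,0,-0.118],[0,0.35,-0.96,0,0],[0,0.35,-0.96,0,0],[0,0.35,-0.96,0,0],[0,0.35,-0.96,0,0],[0,0.35,-0.96,0,0],[0,0.35,-0.96,0,0],[0,0.35,-0.96,0,0],[0,0.35,-0.96,0,0]]'; python3 -m jog '[[0,0.35,-0.96,0,0],[0,0.35,-0.96,0,0],[0,0.35,-0.96,0,0],[0,0.35,-0.96,0,0],[0,0.35,-0.96,0,0],[0,0.35,-0.96,0,0],[0,0.35,-0.96,0,0],[0,0.35,-0.96,0,0],[0,0.35,-0.96,0,0],[0,0.35,-0.96,0,0],[0,0,0,0,0]]'
```

```text
time_s: 1.77
tool_pos: [0.3551, -0.4547, 0.2393]
tool_rot: [-180.0, 0.0, -12.6]
force: [0.3, -0.0, 0.5]
grip_width: 0.0007
grasp_force: 0.0
time_s: 2.68
tool_pos: [0.4683, -0.2791, 0.2394]
tool_rot: [-179.9, -0.0, -12.2]
force: [0.7, 0.9, 0.1]
grip_width: 0.0007
grasp_force: 0.0
```

```bash
python3 -m jog '[[0,0.36,-0.94,0,0.018],[0,0.36,-0.94,0,0],[0,0.36,-0.94,0,0],[0,0.36,-0.94,0,0],[0,0.36,-0.94,0,0],[0,0.36,-0.94,0,0],[0,0.36,-0.94,0,0],[0,0.36,-0.94,0,0],[0,0.36,-0.94,0,0],[0,0.36,-0.94,0,0],[0,0,0,0,0],[0,0,0,0,0]]'; python3 - <<'E'
from cell import env, read_camera
from scipy.spatial.transform import Rotation as R
from h import *
for i in range(1):
    o=env.get_obs(); c=read_camera("wrist")
    T=np.eye(4);T[:3,:3]=R.from_euler("xyz",o["tool_rot"],degrees=True).as_matrix();T[:3,3]=o["tool_pos"]
    print(o["tool_pos"],o["tool_rot"],o["qpos"].round(1))
    w=cloud(c,T@c["T_tool_cam"]); np.savez("w0.npz",w=w,color=c["color"])
    hsv=cv2.cvtColor(c["color"],cv2.COLOR_RGB2HSV)
    cv2.imwrite("pics/w0.png",c["color"][:,:,::-1])
    blue=(hsv[...,0]>100)&(hsv[...,0]<125)&(hsv[...,1]>110)
    p=w[blue&(w[...,2]>.07)&(w[...,2]<.085)]
    print(len(p), p.mean(0) if len(p) else 0)
    if len(p): print(cv2.minAreaRect((p[:,:2]*1000).astype(np.float32)))
    d=np.array([np.cos(np.radians(77)),np.sin(np.radians(77))]); n=np.array([-d[1],d[0]])
    if len(p): print("along",np.percentile(p[:,:2]@d,[1,2,5,50,99]).round(4),"across",np.percentile(p[:,:2]@n,[1,5,50,95,99]).round(4)); print("expected back", np.array([.583,-.067])@d, np.array([.583,-.067])@n)
E
```

```text
time_s: 3.68
tool_pos: [0.5797, -0.1176, 0.2391]
tool_rot: [180.0, 0.0, -13.4]
force: [-0.1, -0.1, -0.2]
grip_width: 0.0006
grasp_force: 0.0
[ 0.57973387 -0.11755276  0.23910288] [ 1.79991807e+02  4.81295636e-02 -1.33938493e+01] [ 27.6  12.6 -21.7  91.2   4.8  77.2 -98.2]
3704 [ 0.60596249 -0.0426686   0.07781089]
((612.3384399414062, 29.745834350585938), (200.8900909423828, 84.53697204589844), 76.69332885742188)
along [0.0666 0.0667 0.0676 0.0943 0.1242] across [-0.6316 -0.63   -0.6077 -0.5516 -0.5482]
expected back 0.06586367034186247 -0.583129468410831
```

View pics/w0.png

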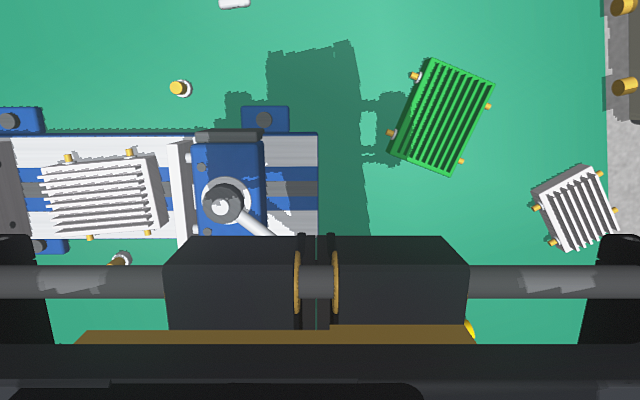

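The wrist view shows the sliding jaw at (230,190), with its rear edge at along-axis 0.0663 (expected 0.0659). The module sits at (100,195) and the lever at (225,203). Descending behind the jaw.

```bash
python3 -m jog '[[0,0,0,0.9,0],[0,0,0,0.9,0],[0,0,0,0.9,0],[0,0,0,0.9,0],[0,0,0,0.9,0],[0,0,0,0.9,0],[0,0,0,0.9,0],[0,0,0,0.9,0],[0,0,0,0.9,0],[0,0,0,0.1,0],[0,0,0,0,0]]'; python3 -m jog '[[0,0,-0.4,0,0.005],[0,0,-0.4,0,0],[0,0,-0.4,0,0],[0,0,-0.2,0,0],[0,0,0,0,0],[0,0,0,0,0]]'
```

```text
time_s: 4.65
tool_pos: [0.5781, -0.1197, 0.0745]
tool_rot: [179.9, 0.2, -13.7]
force: [0.2, -0.6, 0.1]
grip_width: 0.0004
grasp_force: 0.0
time_s: 5.15
tool_pos: [0.5867, -0.0903, 0.076]
tool_rot: [180.0, -0.0, -13.8]
force: [0.4, 0.8, 0.9]
grip_width: 0.0003
grasp_force: 0.0
```

```bash
python3 -m jog '[[0,0,-0.1,0,-0.018],[0,0,-0.1,0,0],[0,0,-0.1,0,0],[0,0,-0.1,0,0],[0,0,-0.1,0,0],[0,0,-0.1,0,0]]'; python3 -m jog '[[0,0,-0.1,0,0],[0,0,-0.1,0,0],[0,0,-0.1,0,0],[0,0,-0.1,0,0],[0,0,-0.1,0,0],[0,0,-0.1,0,0]]';  python3 - <<'E'
from cell import env, read_camera
from h import *
d=np.array([np.cos(np.radians(77)),np.sin(np.radians(77))])
n=np.array([-d[1],d[0]])
c=read_camera("side"); w=cloud(c); hsv=cv2.cvtColor(c["color"],cv2.COLOR_RGB2HSV)
cr=c["color"][110:290,240:420,::-1]; cv2.imwrite("pics/s1.png",cv2.resize(cr,(540,540),interpolation=2))
c=read_camera("scene"); w=cloud(c)
# height profile along axis, near centreline, both sides
A=w[...,:2]@d; C=w[...,:2]@n
for off in (-.02,0,.02):
    m=(np.abs(C+.583-off)<.006)
    print(off,[(round(x,3),round(float(np.nanmax(w[m&(np.abs(A-x)<.002)][:,2])),3)) for x in np.arange(.13,.34,.004) if (m&(np.abs(A-x)<.002)).any()])
E
```

```text
time_s: 5.65
tool_pos: [0.5891, -0.0791, 0.0755]
tool_rot: [180.0, 0.0, -13.0]
force: [-0.5, 0.7, 0.1]
grip_width: 0.0005
grasp_force: 0.0
time_s: 6.15
tool_pos: [0.591, -0.071, 0.0755]
tool_rot: [179.7, 0.0, -13.2]
force: [-2.6, -5.7, 2.1]
grip_width: 0.0009
grasp_force: 3.2
-0.02 [(np.float64(0.13), 0.171), (np.float64(0.134), 0.172), (np.float64(0.138), 0.171), (np.float64(0.142), 0.171), (np.float64(0.146), 0.171), (np.float64(0.15), 0.171), (np.float64(0.154), 0.171), (np.float64(0.158), 0.171), (np.float64(0.162), 0.171), (np.float64(0.166), 0.032), (np.float64(0.178), 0.068), (np.float64(0.182), 0.07), (np.float64(0.186), 0.07), (np.float64(0.19), 0.07), (np.float64(0.194), 0.07), (np.float64(0.198), 0.07), (np.float64(0.202), 0.07), (np.float64(0.206), 0.07), (np.float64(0.21), 0.071), (np.float64(0.214), 0.07), (np.float64(0.218), 0.072), (np.float64(0.222), 0.071), (np.float64(0.226), 0.071), (np.float64(0.23), 0.071), (np.float64(0.234), 0.071), (np.float64(0.238), 0.069), (np.float64(0.242), 0.068), (np.float64(0.246), 0.069), (np.float64(0.25), 0.07), (np.float64(0.254),
[... 2298 characters left out ...]
), 0.07), (np.float64(0.218), 0.07), (np.float64(0.222), 0.071), (np.float64(0.226), 0.067), (np.float64(0.23), 0.069), (np.float64(0.234), 0.069), (np.float64(0.238), 0.071), (np.float64(0.242), 0.071), (np.float64(0.246), 0.071), (np.float64(0.25), 0.069), (np.float64(0.254), 0.07), (np.float64(0.258), 0.07), (np.float64(0.262), 0.069), (np.float64(0.266), 0.07), (np.float64(0.27), 0.058), (np.float64(0.274), 0.035), (np.float64(0.278), 0.034), (np.float64(0.282), 0.035), (np.float64(0.286), 0.034), (np.float64(0.29), 0.034), (np.float64(0.318), 0.077), (np.float64(0.322), 0.078), (np.float64(0.326), 0.078), (np.float64(0.33), 0.078), (np.float64(0.334), 0.078), (np.float64(0.338), 0.078)]
```

View pics/s1.png

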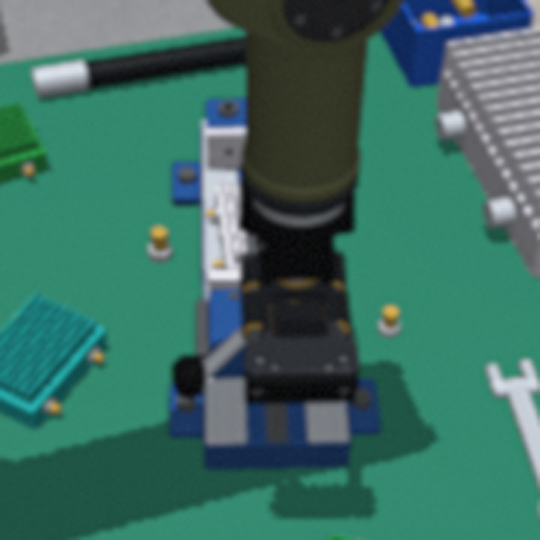

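The side crop shows the gripper behind the block at (300,330), with the lever still open and its knob at (190,375). The drag reads about 6 N as expected. The module still needs about 50 mm of jaw travel, so I keep pushing slowly.

```bash
P='x'; python3 -m jog '[[0,0,-0.1,0,0],[0,0,-0.1,0,0],[0,0,-0.1,0,0],[0,0,-0.1,0,0],[0,0,-0.1,0,0],[0,0,-0.1,0,0],[0,0,-0.1,0,0],[0,0,-0.1,0,0],[0,0,-0.1,0,0]]';python3 -m jog '[[0,0,-0.1,0,0],[0,0,-0.1,0,0],[0,0,-0.1,0,0],[0,0,-0.1,0,0],[0,0,-0.1,0,0],[0,0,-0.1,0,0]]'; python3 -m jog '[[0,0,-0.1,0,0],[0,0,-0.1,0,0],[0,0,-0.1,0,0],[0,0,-0.1,0,0]]'
```

```text
time_s: 7.0
tool_pos: [0.5949, -0.0541, 0.0755]
tool_rot: [179.7, 0.1, -13.2]
force: [-2.9, -8.0, 3.5]
grip_width: 0.0003
grasp_force: 4.5
time_s: 7.5
tool_pos: [0.5974, -0.0435, 0.0755]
tool_rot: [179.6, 0.1, -13.2]
force: [-4.3, -8.1, 2.7]
grip_width: 0.0004
grasp_force: 4.6
time_s: 7.83
tool_pos: [0.5991, -0.036, 0.0756]
tool_rot: [179.6, 0.1, -13.2]
force: [-3.4, -8.5, 2.7]
grip_width: 0.0003
grasp_force: 4.8
```

```bash
python3 -m jog '[[0,0,-0.1,0,0],[0,0,-0.1,0,0],[0,0,-0.1,0,0],[0,0,-0.1,0,0],[0,0,-0.1,0,0]]';python3 -m jog '[[0,0,-0.05,0,0],[0,0,-0.05,0,0],[0,0,-0.05,0,0],[0,0,-0.05,0,0]]'
```

```text
time_s: 8.25
tool_pos: [0.6014, -0.0263, 0.0756]
tool_rot: [179.6, 0.1, -13.2]
force: [-4.1, -8.9, 3.3]
grip_width: 0.0005
grasp_force: 4.8
time_s: 8.58
tool_pos: [0.6023, -0.0223, 0.0755]
tool_rot: [179.6, 0.1, -13.2]
force: [-5.0, -8.6, 3.6]
grip_width: 0.0007
grasp_force: 4.7
```

```bash
python3 -m jog '[[0,0,-0.05,0,0],[0,0,-0.05,0,0],[0,0,-0.05,0,0]]'
```

```text
time_s: 8.83
tool_pos: [0.603, -0.0193, 0.0756]
tool_rot: [179.6, 0.1, -13.2]
force: [-4.8, -8.6, 4.4]
grip_width: 0.001
grasp_force: 4.7
```

Still sliding, at along-axis 0.117.

```bash
python3 -m jog '[[0,0,-0.05,0,0],[0,0,-0.05,0,0],[0,0,-0.05,0,0]]'
```

```text
time_s: 9.08
tool_pos: [0.6037, -0.0165, 0.0756]
tool_rot: [179.6, 0.1, -13.2]
force: [-4.4, -9.3, 5.2]
grip_width: 0.0007
grasp_force: 4.7
```

```bash
python3 -m jog '[[0,0,-0.05,0,0],[0,0,-0.05,0,0],[0,0,-0.05,0,0]]'
```

```text
time_s: 9.33
tool_pos: [0.6044, -0.0135, 0.0756]
tool_rot: [179.6, 0.1, -13.2]
force: [-3.7, -8.6, 3.2]
grip_width: 0.0006
grasp_force: 4.7
```

```bash
for i in 1; do python3 -m jog '[[0,0,-0.05,0,0],[0,0,-0.05,0,0],[0,0,-0.05,0,0]]'; done
```

```text
time_s: 9.58
tool_pos: [0.6051, -0.0106, 0.0755]
tool_rot: [179.6, 0.1, -13.2]
force: [-2.6, -7.8, 4.6]
grip_width: 0.0006
grasp_force: 4.7
```

```bash
python3 -m jog '[[0,0,-0.05,0,0],[0,0,-0.05,0,0],[0,0,-0.05,0,0]]'
```

```text
time_s: 9.83
tool_pos: [0.6052, -0.0097, 0.0755]
tool_rot: [179.4, 0.1, -13.3]
force: [-5.4, -13.4, 6.7]
grip_width: 0.0002
grasp_force: 7.1
```

```bash
python3 - <<'E'
from cell import env, read_camera
from h import *
d=np.array([np.cos(np.radians(77)),np.sin(np.radians(77))]); n=np.array([-d[1],d[0]])
c=read_camera("scene"); w=cloud(c); A=w[...,:2]@d; C=w[...,:2]@n
for off in (-.025,-.01,.01,.025):
    m=(np.abs(C+.583-off)<.005)&(A>.17)&(A<.36)
    top=A[m&(w[...,2]>.062)&(w[...,2]<.0735)]; bed=A[m&(w[...,2]<.045)]; fj=A[m&(w[...,2]>.074)&(w[...,2]<.082)&(A>.28)]
    print(off,"amp",top.min().round(4),top.max().round(4),"bed",np.sort(bed[bed>.25])[[0,-1]].round(4) if (bed>.25).any() else None,"fj",fj.min().round(4))
cv2.imwrite("pics/sc2.png",cv2.resize(c["color"][170:290,260:420,::-1],(640,480),interpolation=2))
E
```

```text
-0.025 amp 0.195 0.3285 bed None fj 0.3165
-0.01 amp 0.1946 0.3101 bed None fj 0.3155
0.01 amp 0.195 0.3089 bed None fj 0.3171
0.025 amp 0.1951 0.3539 bed None fj 0.3153
```

View pics/sc2.png

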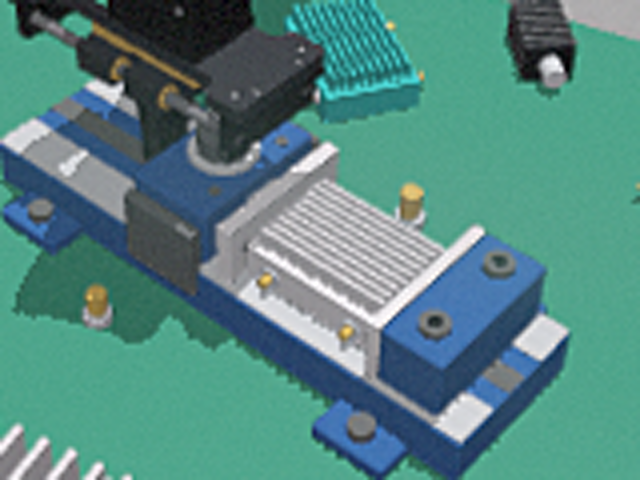

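The scene crop shows the module flush against the fixed jaw (front edge about (385,300)) and the plate flush behind it (235,240). The force step to 14.5 N confirms contact. I'll push slightly more to seat it, then hold.

```bash
python3 -m jog '[[0,0,-0.05,0,0],[0,0,0,0,0],[0,0,0,0,0]]'
```

```text
time_s: 10.13
tool_pos: [0.6053, -0.0095, 0.0755]
tool_rot: [179.4, 0.1, -13.3]
force: [-5.3, -12.6, 5.9]
grip_width: 0.0004
grasp_force: 7.0
```

```bash
python3 -m jog '[[0,0,-0.05,0,0],[0,0,-0.05,0,0],[0,0,0,0,0],[0,0,0,0,0],[0,0,0,0,0],[0,0,0,0,0]]'
```

```text
time_s: 10.63
tool_pos: [0.6054, -0.0092, 0.0756]
tool_rot: [179.3, 0.2, -13.4]
force: [-7.5, -15.2, 7.3]
grip_width: 0.0003
grasp_force: 8.3
```

The module is pressed with about 10 N, square, with the lever open. I back off, rise and turn to straddle the knob.

```bash
python3 -m jog '[[0,0,0.5,0,0],[0,0,0.5,0,0],[0,0,0.5,0,0],[0,0,0.5,0,0],[0,0,0,-0.5,0],[0,0,0,-0.9,0],[0,0,0,-0.9,0],[0,0,0,-0.9,0],[0,0,0,-0.9,0],[0,0,0,-0.9,0],[0,0,0,-0.9,0]]'; python3 -m jog '[[0.5,0,0,0,-0.143],[0.5,0,0,0,-0.143],[0.5,0,0,0,-0.143],[0.5,0,0,0,-0.143],[0.5,0,0,0,-0.143],[0.5,0,0,0,-0.143],[0.5,0,0,0,-0.143],[0.5,0,0,0,-0.143],[0.5,0,0,0,-0.143],[0.5,0,0,0,-0.143],[0.5,0,0,0,-0.143],[0.5,0,0,0,0]]'; cat > k.py <<'E'
from cell import env, read_camera
from scipy.spatial.transform import Rotation as R
from h import *
d=np.array([np.cos(np.radians(77)),np.sin(np.radians(77))]); n=np.array([-d[1],d[0]])
o=env.get_obs(); print(o["tool_pos"].round(4),o["tool_rot"].round(2),o["qpos"].round(1))
T=np.eye(4);T[:3,:3]=R.from_euler("xyz",o["tool_rot"],degrees=True).as_matrix();T[:3,3]=o["tool_pos"]
for name in ("scene","side","wrist"):
    c=read_camera(name); w=cloud(c,T@c["T_tool_cam"] if name=="wrist" else None)
    v=c["color"].max(-1)
    cand=[(.5268,-.0238),(.541,.112)]
    for q in cand:
        m=(v<70)&(np.linalg.norm(w[...,:2]-q,axis=-1)<.03)&(w[...,2]>.086)&(w[...,2]<.12)
        if m.sum()>5: p=w[m]; t=p[p[:,2]>p[:,2].max()-.006]; print(name,q,m.sum(),"mid",((p.min(0)+p.max(0))/2).round(4),"top",t.mean(0).round(4),len(t))
    # hub / block back edge
    hsv=cv2.cvtColor(c["color"],cv2.COLOR_RGB2HSV); A=w[...,:2]@d; C=w[...,:2]@n
    b=(hsv[...,0]>100)&(hsv[...,0]<125)&(hsv[...,1]>110)&(w[...,2]>.072)&(w[...,2]<.083)&(A<.23)&(A>.1)&(np.abs(C+.583)<.06)
    if b.sum()>50: print(name,"block back",np.percentile(A[b],[1,3]).round(4),"amp-plate",b.sum())
    cv2.imwrite(f"pics/k_{name}.png",c["color"][:,:,::-1])
E
python3 k.py
```

```text
time_s: 11.55
tool_pos: [0.5988, -0.0375, 0.1953]
tool_rot: [-180.0, -0.0, -13.0]
force: [0.7, 0.1, -0.7]
grip_width: 0.0003
grasp_force: 0.0
time_s: 12.55
tool_pos: [0.5988, -0.0376, 0.1943]
tool_rot: [180.0, -0.1, 57.9]
force: [0.0, 0.8, -0.4]
grip_width: 0.0435
grasp_force: 0.0
[ 0.5988 -0.0376  0.1943] [ 1.7998e+02 -5.0000e-02  5.7940e+01] [ 28.6  16.6 -32.9  93.2   9.3  72.9 -38. ]
scene (0.5268, -0.0238) 88 mid [ 0.528  -0.0276  0.1023] top [ 0.5263 -0.0282  0.1137] 30
scene block back [0.1382 0.1402] amp-plate 453
side (0.5268, -0.0238) 117 mid [ 0.5226 -0.0331  0.1036] top [ 0.5231 -0.0319  0.1142] 50
side block back [0.1344 0.1349] amp-plate 436
wrist (0.5268, -0.0238) 560 mid [ 0.5306 -0.0276  0.1025] top [ 0.5308 -0.0292  0.1141] 255
wrist block back [0.1366 0.1378] amp-plate 7485
```

The knob is at (0.527,-0.028), top 0.114; all views agree with the geometry within about 4 mm. Moving over it and descending astride.

```bash
python3 -m jog '[[0.5,-0.375,-0.82,0,0],[0.5,-0.375,-0.82,0,0],[0.5,-0.375,-0.82,0,0],[0.5,-0.375,-0.82,0,0.02],[0.5,0,0,0,0],[0.5,0,0,0,0],[0.5,0,0,0,0]]'; python3 -c "
from cell import env;o=env.get_obs();print(o['qpos'].round(1))"
```

```text
time_s: 13.28
tool_pos: [0.5279, -0.0288, 0.194]
tool_rot: [179.9, -0.0, 56.8]
force: [0.0, 1.0, 0.2]
grip_width: 0.0434
grasp_force: 0.0
[ 31.7   7.3 -33.6 102.9   4.3  70.9 -36.4]
```

```bash
python3 -m jog '[[0.5,0,0,0.6,0],[0.5,0,0,0.6,0],[0.5,0,0,0.6,0],[0.5,0,0,0.6,0],[0.5,0,0,0.6,0],[0.5,0,0,0.6,0],[0.5,0,0,0.45,0],[0.5,0,0,0,0],[0.5,0,0,0,0]]'; python3 -m jog '[[0.5,0.09,-0.233,0,0.064],[0.5,0.09,-0.233,0,0.064],[0.5,0.09,-0.233,0,0.064],[0.5,0.09,-0.233,0,0.064]]'
```

```text
time_s: 14.03
tool_pos: [0.5268, -0.0286, 0.1119]
tool_rot: [-179.9, 0.0, 56.8]
force: [-0.2, 0.4, 0.8]
grip_width: 0.0434
grasp_force: 0.0
time_s: 14.37
tool_pos: [0.5179, -0.0126, 0.1135]
tool_rot: [179.8, -0.1, 45.1]
force: [2.1, -2.3, -3.0]
grip_width: 0.0434
grasp_force: 1.6
```

```bash
python3 -m jog '[[0.5,0.09,-0.233,0,0.064],[0.5,0.09,-0.233,0,0.064],[0.5,0.09,-0.233,0,0.064],[0.5,0.09,-0.233,0,0.064],[0.5,0.09,-0.233,0,0.064],[0.5,0.09,-0.233,0,0.064],[0.5,0.09,-0.233,0,0.064],[0.5,0.09,-0.233,0,0.064]]'; python3 -c "
import numpy as np
from cell import env;o=env.get_obs();p=o['tool_pos'];print(o['qpos'].round(1)); v=p[:2]-np.array([.6058,.0324]);print(np.hypot(*v),np.degrees(np.arctan2(v[1],v[0]))%360-77)"
```

```text
time_s: 15.03
tool_pos: [0.5077, 0.0252, 0.1135]
tool_rot: [179.8, -0.0, 22.1]
force: [-0.3, -3.5, 0.3]
grip_width: 0.0434
grasp_force: 1.7
[ 24.2   9.3 -32.3 110.8   5.8  61.4 -78.5]
0.09832427028570549 107.18175808577502
```

```bash
python3 -m jog '[[0.5,0.09,-0.233,0,0.064],[0.5,0.09,-0.233,0,0.064],[0.5,0.09,-0.233,0,0.064],[0.5,0.09,-0.233,0,0.064],[0.5,0.09,-0.233,0,0.064],[0.5,0.09,-0.233,0,0.064],[0.5,0.09,-0.233,0,0.064],[0.5,0.09,-0.233,0,0.064],[0.5,0.09,-0.233,0,0.064],[0.5,0.09,-0.233,0,0.064],[0.5,0.09,-0.233,0,0.064],[0.5,0.09,-0.233,0,0.064]]'; python3 -c "
import numpy as np
from cell import env;o=env.get_obs();p=o['tool_pos'];print(o['qpos'].round(1)); v=p[:2]-np.array([.6058,.0324]);print(np.hypot(*v),np.degrees(np.arctan2(v[1],v[0]))%360-77)"
```

```text
time_s: 16.03
tool_pos: [0.5224, 0.0824, 0.1134]
tool_rot: [179.9, -0.1, -12.5]
force: [-1.3, -3.7, 1.4]
grip_width: 0.0436
grasp_force: 1.9
[  16.2   11.8  -31.   108.1    7.    62.  -120. ]
0.09725694837035072 72.09064442341526
```

```bash
python3 -m jog '[[0.5,0.09,-0.233,0,0.064],[0.5,0.09,-0.233,0,0.064],[0.5,0.09,-0.233,0,0.064],[0.5,0.09,-0.233,0,0.064],[0.5,0.09,-0.233,0,0.064],[0.5,0.09,-0.233,0,0.064],[0.5,0,0,0,0]]'; python3 -c "
import numpy as np
from cell import env;o=env.get_obs();p=o['tool_pos'];print(o['qpos'].round(1)); v=p[:2]-np.array([.6058,.0324]);print(np.hypot(*v),np.degrees(np.arctan2(v[1],v[0]))%360-77)"
```

```text
time_s: 16.62
tool_pos: [0.5426, 0.1057, 0.1135]
tool_rot: [180.0, -0.1, -29.7]
force: [-0.8, -2.9, 1.0]
grip_width: 0.0432
grasp_force: 1.1
[  12.1   14.5  -29.3  104.9    8.1   62.6 -139.8]
0.09676855569293849 53.80236498834333
```

```bash
python3 -m jog '[[0.5,0.1,-0.23,0,0],[0.5,0.1,-0.23,0,0],[0.5,0,0,0,0]]'
```

```text
time_s: 16.87
tool_pos: [0.5479, 0.1109, 0.1124]
tool_rot: [179.7, 0.1, -29.5]
force: [-6.3, -6.5, 5.4]
grip_width: 0.0436
grasp_force: 4.3
```

```bash
python3 -m jog '[[0.5,0.1,-0.2,0,0],[0.5,0,0,0,0]]'
```

```text
time_s: 17.03
tool_pos: [0.5488, 0.1107, 0.1116]
tool_rot: [179.3, 0.4, -29.6]
force: [-13.6, -11.2, 10.0]
grip_width: 0.0437
grasp_force: 8.0
```

The lever has hit its stop: the force rises with no motion. Backing off to centre and rising.

```bash
python3 -m jog '[[0.5,-0.1,0.2,0,0],[0.5,-0.1,0.23,0,0],[0.5,-0.05,0.15,0,0],[0.5,0,0,0,0],[0.5,0,0,0,0]]'; python3 -m jog '[[0.5,0,0,-0.5,0],[0.5,0,0,-0.8,0],[0.5,0,0,-0.9,0],[0.5,0,0,-0.9,0],[0.5,0,0,-0.9,0],[0.5,0,0,-0.9,0],[0.5,0,0,0,0]]'; python3 k.py; python3 - <<'E'
import cv2,numpy as np
a=cv2.resize(cv2.imread("pics/k_scene.png")[140:300,250:410],(400,400),interpolation=2)
b=cv2.resize(cv2.imread("pics/k_side.png")[120:280,250:410],(400,400),interpolation=2)
cv2.imwrite("pics/end.png",np.hstack([a,b]))
E
```

```text
time_s: 17.45
tool_pos: [0.5435, 0.1083, 0.1129]
tool_rot: [-179.9, -0.0, -29.5]
force: [0.2, -0.4, 0.6]
grip_width: 0.0439
grasp_force: 0.0
time_s: 18.03
tool_pos: [0.5456, 0.1088, 0.2154]
tool_rot: [-179.7, -0.4, -29.5]
force: [0.3, 0.6, -0.1]
grip_width: 0.0436
grasp_force: 0.0
[0.5456 0.1088 0.2154] [-179.71   -0.35  -29.52] [  13.1    9.4  -30.    98.1    4.9   73.4 -137.4]
scene (0.541, 0.112) 107 mid [0.5424 0.1056 0.1016] top [0.5414 0.1058 0.1133] 37
scene block back [0.1369 0.1388] amp-plate 382
side (0.541, 0.112) 90 mid [0.5379 0.1013 0.1039] top [0.5367 0.1015 0.1142] 37
side block back [0.1335 0.1343] amp-plate 495
wrist (0.541, 0.112) 884 mid [0.5417 0.1051 0.1075] top [0.5422 0.1053 0.1176] 713
wrist block back [0.1372 0.138 ] amp-plate 5808
```

View pics/end.png

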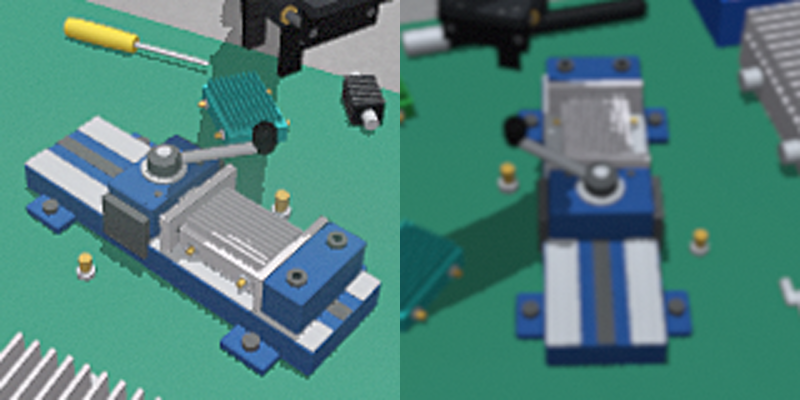

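The crops show the lever swung over, with its knob at left (262,137) and right (516,130). The measured knob (0.541,0.105) gives 54°, which is the stop. The jaw has not moved back, the module is flush between the jaws, and the arm is clear. Handing in.

```bash
python3 -c "
from cell import env
print(env.sign_off())"
```

```text
the job is handed in; nothing more can be done
None
```

The module is pushed square against the fixed jaw and clamped, with the lever swung fully over to its stop; I touched nothing else on the bench and handed the job in at about 18 s, but sign-off returned no verdict.

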